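# Load the dry-block incubator

## Task

Free the clamp knob of the incubator, pull its carriage all the way out by the handle, and seat every aluminium tube block that lies on the bench in a pocket of the carriage, one block to a pocket, flat on the pocket floor. Then push the carriage fully home under the hood and turn the clamp knob fully back to lock it; do not shift the plastic tube rack, the jar or the dishes.

Things in the scene. Friction and masses are not known exactly. Their poses are not given: they have to be found in the camera images.
- incubator: low white incubator, fixed: grey bed 270 (x) x 370 (y) x 12 mm with a white hood over its +y end, 250 x 160 x 102 mm high, open at its -y face. Origin on the bench, in the middle of the hood's open face; hood from y 0 to +160 mm, bed from y -210 to +160 mm. z up. The carriage slides along this frame's y. On the -x side a ledge carries the clamp knob.
- carriage (a joint): travel of the sliding carriage in m: 0 = fully home, pockets under the hood; 0.15 = fully out, pockets in the open, moved along the incubator's -y. Needs about 2 N to slide and stays where it is left. While the clamp is locked, its dog stands before a lug on the carriage's side and blocks it.
- carriage_handle (a point): middle of the top edge of the black upright handle plate at the -y end of the carriage: 60 mm long (x), 14 mm thick (y), from 20 to 86 mm above the bench. Pinch it from above across its thickness. Its middle plane is 46 mm before the hood's face when home, and 54 mm from the pocket walls. Axes as the incubator's.
- pocket0 (a point): centre of the floor of the pocket at the incubator's -x side. Pockets: 56 (x) x 94 (y) mm inside, 14 mm deep, black walls; floor 20 mm above the bench; 66 mm apart along the incubator's x. Moves with the carriage; axes as the incubator's. A seated block's origin is at this point, its rib along the incubator's y (either way round).
- pocket1 (a point): as pocket0, the middle pocket
- pocket2 (a point): as pocket0, the pocket at the incubator's +x side
- clamp (a joint): angle of the clamp knob in rad: 0 = fully locked (clockwise seen from above, to its stop), 1.45 = fully free (anticlockwise to its stop). Stays where it is left (0.06 N m of friction). The carriage passes freely from about 0.9 rad on; turn it back only with the carriage home, else the dog bars the way in.
- clamp_grip (a point): centre of the black wing bar of the clamp knob, on its vertical axis, 82 mm above the bench: bar 56 mm long, 14 mm thick, from 64 to 96 mm above the bench. The point's x axis runs along the bar and turns with it; locked, it points 45 degrees from the incubator's +x towards its +y. A steel dog under the bar points the same way.
- block1: silvery aluminium tube block, 52 (x) x 90 (y) x 35 mm high, tube holes on top and between them a solid grip rib 22 mm wide (x) x 50 mm long (y) rising to 60 mm above the underside; 0.27 to 0.5 kg. Origin: centre of its underside, z up. Half a turn about z makes no difference. All blocks have the same outside shape and fit any pocket. One of the three may be absent.
- block2: as block1
- block3: as block1
- tube_rack: white plastic tube rack, 54 x 104 mm, 40 mm high with small tubes standing up to 54 mm, no rib; a bystander among the blocks. Origin: centre of its underside.
- jar: small amber glass jar with white cap, 38 mm across, 48 mm high, a bystander among the blocks. Origin: centre of its underside.
- dish_stack: two stacked petri dishes, 90 mm across, 31 mm high; bystander. Origin: centre of underside.
- dish: single petri dish, 90 mm across, 15 mm high; bystander. Origin: centre of underside.
Things that resemble listed ones, but are neither listed nor needed, are in the scene too. What is shaped like the block2 but orange is not meant.

How it is judged (in metres and radians):
On the way, in this order (a step that is already met when the one before it is completed fails the run):
1. the clamp knob is freed with the carriage still home (value of joint clamp above 1 rad and value of joint carriage below 0.02 m), for 0.2 s.
2. the carriage is pulled fully out (value of joint carriage above 0.142 m), for 0.2 s.
3. every block is seated in a pocket with the carriage out (((horizontal distance between block1 and pocket0 below 0.006 m and z of block1 in the frame of pocket0 between -0.004 and 0.004 m and angle between block1's own z axis and vertical below 0.05 rad and angle between the y axis of block1 and the y axis of incubator, either way round below 0.06 rad) or (horizontal distance between block1 and pocket1 below 0.006 m and z of block1 in the frame of pocket1 between -0.004 and 0.004 m and angle between block1's own z axis and vertical below 0.05 rad and angle between the y axis of block1 and the y axis of incubator, either way round below 0.06 rad) or (horizontal distance between block1 and pocket2 below 0.006 m and z of block1 in the frame of pocket2 between -0.004 and 0.004 m and angle between block1's own z axis and vertical below 0.05 rad and angle between the y axis of block1 and the y axis of incubator, either way round below 0.06 rad)) and ((horizontal distance between block2 and pocket0 below 0.006 m and z of block2 in the frame of pocket0 between -0.004 and 0.004 m and angle between block2's own z axis and vertical below 0.05 rad and angle between the y axis of block2 and the y axis of incubator, either way round below 0.06 rad) or (horizontal distance between block2 and pocket1 below 0.006 m and z of block2 in the frame of pocket1 between -0.004 and 0.004 m and angle between block2's own z axis and vertical below 0.05 rad and angle between the y axis of block2 and the y axis of incubator, either way round below 0.06 rad) or (horizontal distance between block2 and pocket2 below 0.006 m and z of block2 in the frame of pocket2 between -0.004 and 0.004 m and angle between block2's own z axis and vertical below 0.05 rad and angle between the y axis of block2 and the y axis of incubator, either way round below 0.06 rad)) and ((horizontal distance between block3 and pocket0 below 0.006 m and z of block3 in the frame of pocket0 between -0.004 and 0.004 m and angle between block3's own z axis and vertical below 0.05 rad and angle between the y axis of block3 and the y axis of incubator, either way round below 0.06 rad) or (horizontal distance between block3 and pocket1 below 0.006 m and z of block3 in the frame of pocket1 between -0.004 and 0.004 m and angle between block3's own z axis and vertical below 0.05 rad and angle between the y axis of block3 and the y axis of incubator, either way round below 0.06 rad) or (horizontal distance between block3 and pocket2 below 0.006 m and z of block3 in the frame of pocket2 between -0.004 and 0.004 m and angle between block3's own z axis and vertical below 0.05 rad and angle between the y axis of block3 and the y axis of incubator, either way round below 0.06 rad)) and value of joint carriage above 0.1 m), for 0.2 s.
4. the carriage is pushed home (value of joint carriage below 0.006 m), for 0.2 s.
5. the clamp knob is locked (value of joint clamp below 0.15 rad and value of joint carriage below 0.006 m), for 0.2 s.
At the end, for the whole second after the job is handed in: Every block present is seated in a pocket: within 6 mm of the pocket's centre, its underside within 4 mm of the floor, level within 0.05 rad and square within 0.06 rad; the carriage is home within 6 mm, the clamp knob is within 0.15 rad of fully locked, and the blocks are at rest (all of step 5 and ((horizontal distance between block1 and pocket0 below 0.006 m and z of block1 in the frame of pocket0 between -0.004 and 0.004 m and angle between block1's own z axis and vertical below 0.05 rad and angle between the y axis of block1 and the y axis of incubator, either way round below 0.06 rad) or (horizontal distance between block1 and pocket1 below 0.006 m and z of block1 in the frame of pocket1 between -0.004 and 0.004 m and angle between block1's own z axis and vertical below 0.05 rad and angle between the y axis of block1 and the y axis of incubator, either way round below 0.06 rad) or (horizontal distance between block1 and pocket2 below 0.006 m and z of block1 in the frame of pocket2 between -0.004 and 0.004 m and angle between block1's own z axis and vertical below 0.05 rad and angle between the y axis of block1 and the y axis of incubator, either way round below 0.06 rad)) and ((horizontal distance between block2 and pocket0 below 0.006 m and z of block2 in the frame of pocket0 between -0.004 and 0.004 m and angle between block2's own z axis and vertical below 0.05 rad and angle between the y axis of block2 and the y axis of incubator, either way round below 0.06 rad) or (horizontal distance between block2 and pocket1 below 0.006 m and z of block2 in the frame of pocket1 between -0.004 and 0.004 m and angle between block2's own z axis and vertical below 0.05 rad and angle between the y axis of block2 and the y axis of incubator, either way round below 0.06 rad) or (horizontal distance between block2 and pocket2 below 0.006 m and z of block2 in the frame of pocket2 between -0.004 and 0.004 m and angle between block2's own z axis and vertical below 0.05 rad and angle between the y axis of block2 and the y axis of incubator, either way round below 0.06 rad)) and ((horizontal distance between block3 and pocket0 below 0.006 m and z of block3 in the frame of pocket0 between -0.004 and 0.004 m and angle between block3's own z axis and vertical below 0.05 rad and angle between the y axis of block3 and the y axis of incubator, either way round below 0.06 rad) or (horizontal distance between block3 and pocket1 below 0.006 m and z of block3 in the frame of pocket1 between -0.004 and 0.004 m and angle between block3's own z axis and vertical below 0.05 rad and angle between the y axis of block3 and the y axis of incubator, either way round below 0.06 rad) or (horizontal distance between block3 and pocket2 below 0.006 m and z of block3 in the frame of pocket2 between -0.004 and 0.004 m and angle between block3's own z axis and vertical below 0.05 rad and angle between the y axis of block3 and the y axis of incubator, either way round below 0.06 rad)) and linear speed of each of block1, block2, block3 below 0.02 m/s); the robot touches nothing.
It fails at once if a bystander (tube rack, jar, dish or dish stack) is shifted by more than 60 mm (distance of any of tube_rack, jar, dish_stack, dish from where it was at the start of the episode above 0.06 m).
Of block1, block2, block3 only 2 to 3 are there at a start; the rules pass over those that are not, and their reading is None.
At some moment in a run one of block1, block2, block3 may be knocked a few centimetres aside while the robot is not near it.
Once in a run the grip may slacken for a moment while it holds something.
It also fails if it takes over 210 s, if anything falls off the work surface, if the arm or the gripper's body presses on something with over 40 N, if the wrist force passes 120 N, or if a joint passes its speed limit or range.

## Robot

A 7-joint arm with a two-finger parallel gripper is mounted at the origin on the work surface. World frame = base frame: x ahead of the robot, y to its left, z up, the work surface at z = 0. Lengths are in mm, angles in rad, forces in N, time in s.
With the tool pointing down it reaches from about 400 to 900 mm from the base axis. Payload 5.6 kg.
Tool frame: the origin (TCP) lies midway between the tips of the shut fingers; the grasp point (between the pads) lies 19 mm behind it; z points along the fingers, y is the line along which they close (so a half turn about z gives the same grasp; the last joint's range is limited). The gripper opens to 92 mm and grips with 3 to 60 N. Pads are 20 mm wide; open, the fingers measure 128 mm over their backs; the gripper's body (75 mm by 189 mm) begins 69 mm behind the grasp point.
Start: joints at [1.281, 0.468, -0.012, 1.603, 0.006, 1.071, -0.056], TCP at [158.754, -630.322, 214.592] pointing down, gripper open.
Joint ranges: [-2.53, 2.53], [-0.31, 2.02], [-1.57, 1.55], [0.28, 2.44], [-1.29, 4.43], [0.15, 1.84], [-2.92, 2.92]. Speed limits (rad/s): [2.57, 2.57, 3.14, 3.14, 3.14, 3.14, 3.14].

## Interface

Orientations are given as a rotation vector (axis times angle).
In Python, from cell import robot, grip, kin, viewer gives the robot as it stands. Calls block until the motion is done:
- robot.movep(position, orientation): joint-space move of the TCP to a pose.
- robot.servo_line(position, feed=150, rotation=None): straight line of the TCP; rotation=None keeps the orientation; feed is the mean speed in mm/s.
- robot.goto_joints(angles): joint-space move.
- grip(opening, newtons=None): opening from 0.0 (shut) to 1.0 (fully open); newtons is the grip in N (None keeps the last); returns when the fingers have stopped.
- robot.hold(seconds).
- kin.ik(position, orientation): joint angles nearest the present ones, or None.
- robot.observe(): the state.
- viewer.read_camera(name): name is "side" or "top"; returns the picture (400x640x3 uint8, red, green, blue); there is no depth.
- viewer.camera_info(name): a dict with "camera_matrix" (3x3 intrinsics, pixels), "R" (3x3) and "t" (3): a world point X has camera coordinates R X + t. Camera axes: x right, y down, z forward; pixel columns grow to the right and rows downward; lengths in mm; the calibration is good to about 2 mm. A picture is of the moment at which its call begins. camera_info takes no time and is no camera call.
A pose or a line that the arm cannot do raises robot.IKError and nothing moves.
- robot.job_done(): hands the job in; it is judged then, once.
Trained networks look in the newest picture that a camera, given by its name, has taken for a name from the list of things; names that differ only in an ending like _2 or _b are one class to them, and where a whole thing is asked for, a point or a joint stands for the part that bears it (a point fixed in the world has none). Each returns a list of dicts, best first, with "confidence" (0 to 1); they miss things now and then, are a little off and sometimes report something else, mostly with a low value. They report only what shows in the picture. A call takes as long as a camera call. They do not tell look-alikes from the thing itself.
- viewer.silhouettes(name, camera): "mask" (400x640 bool, what is visible of it).
- viewer.pinpoint(name, camera): "at" ([x, y, z] in mm, in the coordinates of the camera as it stood for that picture, good to about 4 mm: a listed point, or the origin of a listed thing).
The state is a dict: "t": time; "joints": joint angles; "joint_velocities": joint speeds; "joint_torque": joint torques, N m; "tcp_pos": TCP position; "tcp_rot": TCP orientation; "contact_force": force on the tool from outside, world axes, zero at the start; "wrist_torque": the same for the moment, N m; "grip_width": opening from 0.0 (shut) to 1.0 (fully open); "grip_force": force on a finger pad.
Only numpy, scipy, OpenCV 4.12 (cv2) and the standard library are available. Lean on these libraries where they do the work, as an engineer would, in place of code of your own. Each camera call takes 0.05 s, during which the arm holds its last target. There are 200 camera calls.

## Working session

There is one attempt and no reset: what is moved stays moved. The work goes in short steps, each a Python script; the robot and the scene stay as the last script left them, time stands still between calls to the robot, and variables do not carry over. Pictures are saved under pics/ and viewed, at most 14 in all, crops included, and the job is handed in when it is done.

```bash
ls; mkdir -p pics
cat > h.py <<'E'
import numpy as np, cv2
from cell import robot, grip, kin, viewer
from scipy.spatial.transform import Rotation as Ro
def snap(c,fn=None):
    im=viewer.read_camera(c)
    if fn: cv2.imwrite('pics/'+fn,im[:,:,::-1])
    return im
def cam(c):
    i=viewer.camera_info(c); return np.array(i['camera_matrix']),np.array(i['R']),np.array(i['t'])
def toW(c,p):
    K,R,t=cam(c); return R.T@(np.array(p)-t)
def proj(c,X):
    K,R,t=cam(c); q=K@(R@np.array(X,float)+t); return q[:2]/q[2]
def ray(c,uv,z):
    K,R,t=cam(c); d=R.T@np.linalg.solve(K,[uv[0],uv[1],1]); o=-R.T@t
    return o+d*(z-o[2])/d[2]
def down(yaw):  # tool z down, tool x at world angle yaw -> tool y at yaw-90
    return (Ro.from_euler('z',yaw)*Ro.from_euler('x',np.pi)).as_rotvec()
E
python3 - <<'E'
from h import *
for c in ('top','side'):
    snap(c,c+'0.png')
    K,R,t=cam(c); print(c,K[0,0],(-R.T@t).round(),R[2].round(2))
    for n in ('incubator','carriage_handle','pocket0','pocket1','pocket2','clamp_grip','block1','tube_rack','jar','dish_stack','dish'):
        print(n,[(toW(c,d['at']).round(1).tolist(),proj(c,toW(c,d['at'])).round().tolist(),round(d['confidence'],2)) for d in viewer.pinpoint(n,c)])
s=robot.observe();print(s['t'],s['tcp_rot'],s['tcp_pos'])
E
```

```text
pics
top 407.0183883181746 [ 441.  -66. 1221.] [ 0.06  0.   -1.  ]
incubator [([625.6, 154.6, 2.1], [249.0, 164.0], 0.56)]
carriage_handle [([619.5, 113.7, 90.9], [257.0, 161.0], 0.89)]
pocket0 []
pocket1 []
pocket2 []
clamp_grip [([568.8, -362.1, 3.6], [420.0, 180.0], 0.48), ([470.6, 115.5, 82.7], [258.0, 215.0], 0.44)]
block1 [([291.5, -382.9, 2.4], [430.0, 273.0], 0.82), ([425.7, -391.0, -1.8], [431.0, 228.0], 0.73), ([570.1, -209.4, 0.8], [370.0, 180.0], 0.62)]
tube_rack [([571.4, -361.7, 0.1], [420.0, 179.0], 0.74)]
jar [([503.4, -294.5, 2.4], [399.0, 202.0], 0.57)]
dish_stack []
dish [([714.6, -293.9, 1.7], [396.0, 133.0], 0.67), ([573.5, -209.6, 2.3], [370.0, 179.0], 0.34)]
side 449.0253567574593 [ 339. -941.  724.] [ 0.17  0.81 -0.56]
incubator [([621.1, 162.8, 3.1], [328.0, 191.0], 0.89)]
carriage_handle [([615.5, 117.6, 85.9], [331.0, 175.0], 0.72), ([465.2, 119.3, 81.3], [278.0, 182.0], 0.32)]
pocket0 [([557.5, 220.1, 20.6], [304.0, 179.0], 0.93), ([687.5, 217.3, 17.9], [345.0, 175.0], 0.7), ([627.3, 217.9, 23.2], [326.0, 176.0], 0.64)]
pocket1 [([557.5, 220.1, 20.6], [304.0, 179.0], 0.93), ([687.5, 217.3, 17.9], [345.0, 175.0], 0.7), ([627.3, 217.9, 23.2], [326.0, 176.0], 0.64)]
pocket2 [([557.5, 220.1, 20.6], [304.0, 179.0], 0.93), ([687.5, 217.3, 17.9], [345.0, 175.0], 0.7), ([627.3, 217.9, 23.2], [326.0, 176.0], 0.64)]
clamp_grip [([468.0, 120.1, 80.5], [279.0, 182.0], 0.66)]
block1 [([289.9, -383.1, 0.4], [228.0, 364.0], 0.71), ([426.0, -392.2, 3.2], [300.0, 354.0], 0.66), ([570.7, -203.9, 3.6], [346.0, 276.0], 0.62)]
tube_rack [([568.5, -363.1, 0.9], [366.0, 330.0], 0.79)]
jar [([500.6, -296.7, -1.1], [326.0, 312.0], 0.61)]
dish_stack [([745.9, -138.4, 2.2], [406.0, 248.0], 0.8)]
dish [([716.2, -293.8, 0.6], [420.0, 294.0], 0.68)]
1.2 [ 3.11767733e+00  3.86604640e-01 -4.17109694e-05] [ 158.77413279 -630.32528851  214.57696599]
```

Run:
```python
import cv2
a=cv2.imread('pics/top0.png');cv2.imwrite('pics/topc.png',cv2.resize(a[90:330,200:480],None,fx=2.5,fy=2.5,interpolation=2))
a=cv2.imread('pics/side0.png');cv2.imwrite('pics/sidec.png',cv2.resize(a[130:400,180:480],None,fx=2.2,fy=2.2,interpolation=2))
```

```text
(no output)
```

View pics/topc.png

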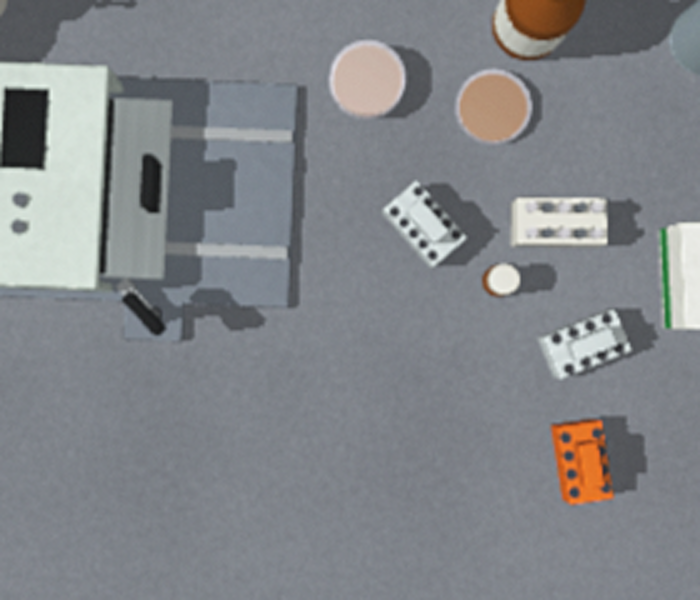

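View pics/sidec.png

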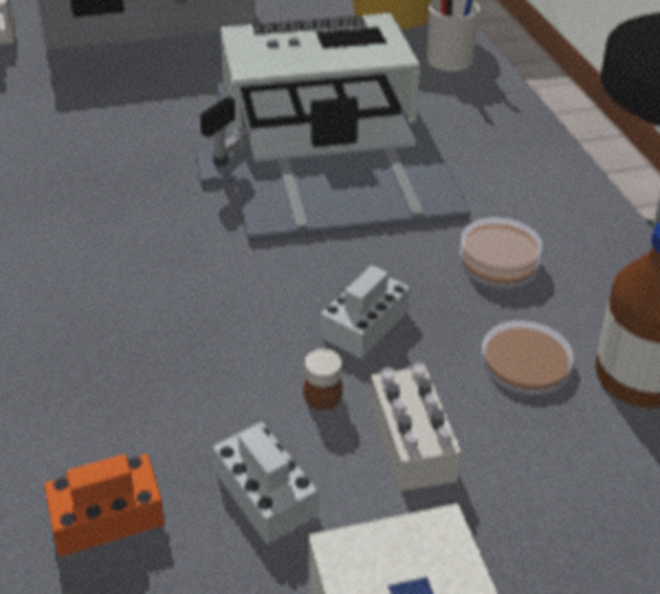

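Top crop: candidates for the blocks are silver at px (370,180) and px (431,228), and an orange one at (430,273). The rib and the silver colour fit the first two; the orange one is the decoy, and the white ribless thing at (420,180) is the tube rack. So two blocks are present and the third is absent. The knob bar is at (258,215), the handle at (260,163), and the carriage is home. Next I fit the block outlines and the incubator yaw.

```bash
cat >> h.py <<'E'
from scipy.optimize import minimize
def box(hx,hy,z0,z1): return [(a*hx,b*hy,z) for a in(-1,1) for b in(-1,1) for z in(z0,z1)]
def hullmask(cams,p,parts,z0=0,S=4):
    out=[]
    R=Ro.from_euler('z',p[2]).as_matrix()
    for c in cams:
        m=np.zeros((400*S,640*S),np.uint8)
        for b in parts:
            q=np.array([proj(c,R@np.array(v)+[p[0],p[1],z0]) for v in b])
            h=cv2.convexHull(((q+.5)*S).astype(np.float32)).astype(np.int32)
            cv2.fillConvexPoly(m,h,1)
        out.append(m)
    return out
BLK=[box(26,45,0,35),box(11,25,35,60)]
def masks(name,c,near,z,R=45):
    """mask whose centroid ray is closest to the expected xy"""
    best=None
    for d in viewer.silhouettes(name,c):
        v,u=np.nonzero(d['mask'])
        if len(u)<60: continue
        e=np.linalg.norm(ray(c,(u.mean(),v.mean()),z)[:2]-near)
        if e<R and (best is None or e<best[0]): best=(e,d['mask'])
    return None if best is None else best[1]
def fit(ms,p0,parts,z0=0,S=4):
    """ms: {cam:mask}; returns x,y,yaw maximising IoU"""
    cams=list(ms); M=[cv2.resize(ms[c].astype(np.uint8),None,fx=S,fy=S,interpolation=0) for c in cams]
    def cost(p):
        return sum(1-(a&b).sum()/max(1,(a|b).sum()) for a,b in zip(hullmask(cams,p,parts,z0,S),M))
    best=None
    for dy in np.arange(0,np.pi,np.pi/6):
        c=cost([p0[0],p0[1],p0[2]+dy])
        if best is None or c<best[0]: best=(c,p0[2]+dy)
    x=np.array([p0[0],p0[1],best[1]])
    for k in range(2):
        r=minimize(cost,x,method='Nelder-Mead',options=dict(initial_simplex=x+np.array([[0,0,0],[6,0,0],[0,6,0],[0,0,.2]])/(k+1),maxiter=80)); x=r.x
    return x,r.fun/len(cams)
def findblock(near,z0=0):
    ms={}
    for c in('top','side'):
        snap(c); m=masks('block1',c,near,z0+25)
        if m is not None: ms[c]=m
    x,e=fit(ms,[*near,0],BLK,z0)
    return x,e,list(ms)
E
python3 - <<'E'
from h import *
for n in ((570,-207),(426,-391)):
    x,e,cs=findblock(np.array(n)); print(x.round(3),round(e,3),cs)
im=snap('top').astype(float)
g=cv2.GaussianBlur(im,(0,0),0.8).sum(2)
# bed -y edge, columns 310..325
pts=[]
for v in range(130,206):
    d=g[v,312:324]-g[v,313:325]; i=int(d.argmax())
    if d[i]>20 and 0<i<11:
        a,b,c=d[i-1:i+2]; pts.append(ray('top',(312.5+i+.5*(a-c)/(a-2*b+c)-0,v),12)[:2])
pts=np.array(pts); vx,vy,x0,y0=cv2.fitLine(pts.astype(np.float32),cv2.DIST_HUBER,0,.01,.01).ravel()
print('bed edge n',len(pts),'yaw',np.arctan2(vy,vx),x0,y0)
# incubator silhouettes of handle, clamp
for c in('top','side'):
    print(c,[(proj(c,[0,0,0])).round(1).tolist()])
print(robot.observe()['t'])
E
```

```text
Traceback (most recent call last):
  File "h.py", line 60, in findblock
    x,e=fit(ms,[*near,0],BLK,z0)
        ~~~^^^^^^^^^^^^^^^^^^^^^
  File "h.py", line 53, in fit
    r=minimize(cost,x,method='Nelder-Mead',options=dict(initial_simplex=x+np.array([[0,0,0],[6,0,0],[0,6,0],[0,0,.2]])/(k+1),maxiter=80)); x=r.x
  File "h.py", line 46, in cost
    return sum(1-(a&b).sum()/max(1,(a|b).sum()) for a,b in zip(hullmask(cams,p,parts,z0,S),M))
                                                               ~~~~~~~~^^^^^^^^^^^^^^^^^^^
  File "h.py", line 27, in hullmask
    q=np.array([proj(c,R@np.array(v)+[p[0],p[1],z0]) for v in b])
                ~~~~^^^^^^^^^^^^^^^^^^^^^^^^^^^^^^^^
  File "h.py", line 13, in proj
    K,R,t=cam(c); q=K@(R@np.array(X,float)+t); return q[:2]/q[2]
          ~~~^^^
  File "h.py", line 9, in cam
    i=viewer.camera_info(c); return np.array(i['camera_matrix']),np.array(i['R']),np.array(i['t'])
ValueError: time passes only in moves, steps and waits
```

camera_info objects to being called that often, so I'll cache it.

```bash
sed -i 's/^def cam(c):/import functools\n@functools.lru_cache(None)\ndef cam(c):/' h.py
cat > m1.py <<'E'
from h import *
for n in ((570,-207),(426,-391)):
    x,e,cs=findblock(np.array(n)); print(x.round(3),round(e,3),cs)
im=snap('top').astype(float)
g=cv2.GaussianBlur(im,(0,0),0.8).sum(2)
pts=[]
for v in range(130,206):
    d=g[v,312:324]-g[v,313:325]; i=int(d.argmax())
    if d[i]>20 and 0<i<11:
        a,b,c=d[i-1:i+2]; pts.append(ray('top',(312.5+i+.5*(a-c)/(a-2*b+c)-0,v),12)[:2])
pts=np.array(pts); vx,vy,x0,y0=cv2.fitLine(pts.astype(np.float32),cv2.DIST_HUBER,0,.01,.01).ravel()
print('bed edge n',len(pts),'yaw',np.arctan2(vy,vx),x0,y0)
print(robot.observe()['t'])
E
python3 m1.py
```

```text
[ 571.779 -205.365    2.268] 0.101 ['top', 'side']
[ 4.27398e+02 -3.91215e+02  3.62000e-01] 0.083 ['top', 'side']
bed edge n 76 yaw -0.053001758 597.0201 -49.00389
1.85
```

```bash
cat >> h.py <<'E'
YAW=-0.053; O=np.array([621.5,159.5]); KN=np.array([468.5,118.5])
def inc(x,y): c,s=np.cos(YAW),np.sin(YAW); return O+np.array([c*x-s*y,s*x+c*y])
def st(msg=''):
    s=robot.observe(); print(msg,'t',round(s['t'],1),'tcp',np.round(s['tcp_pos'],1),'F',np.round(s['contact_force'],1),'M',np.round(s['wrist_torque'],2),'w',round(s['grip_width']*92,1),'gf',round(s['grip_force'],1)); return s
def turn(p,z,a0,a1,n=10):
    for a in np.linspace(a0,a1,n+1)[1:]:
        robot.servo_line([p[0],p[1],z],feed=60,rotation=down(a)); 
def best_yaw(p,z,yaws):
    """first half-turn alternative for which all yaws have IK with j7 well in range"""
    r=[]
    for k in(0,np.pi,-np.pi):
        q=[kin.ik([p[0],p[1],z],down(y+k)) for y in yaws]
        if all(v is not None for v in q): r.append((max(abs(v[6]) for v in q),k))
    return min(r)
E
python3 - <<'E'
from h import *
a=np.pi/4+YAW
m,k=best_yaw(KN,68,[a,a+.8,a+1.5]); print(m,k); a+=k
for p in (0,.8,1.5): print(kin.ik([*KN,68],down(a+p)).round(2) if kin.ik([*KN,68],down(a+p)) is not None else None)
grip(.5,30); robot.movep([*KN,200],down(a)); st('above')
im=snap('top'); 
robot.servo_line([*KN,70],feed=120); st('down'); grip(0,30); st('closed')
E
```

```text
1.7110665275087062 0
[ 0.36  0.58 -0.84  2.07  0.63  0.76 -1.71]
[ 0.51  0.71 -1.06  2.06  0.83  0.88 -1.07]
[ 0.54  0.74 -1.1   2.06  0.87  0.91 -0.4 ]
above t 5.5 tcp [468.9 117.7 199.9] F [-0.  -0.4  0.1] M [-0.01 -0.02  0.03] w 45.7 gf 0.0
down t 6.8 tcp [469.  118.7  70.6] F [0.1 1.1 0.7] M [-0.   -0.02  0.  ] w 46.2 gf 0.0
closed t 7.4 tcp [469.7 117.3  70.2] F [ 3.4 -4.2  0. ] M [-0.87 -0.78  0.04] w 13.8 gf 30.0
```

Run:
```python
from h import *
a=np.pi/4+YAW
for i in range(3):
    turn(KN,70,a+i*.5,a+(i+1)*.5-(.02 if i==2 else 0),5); st()
snap('side','s1.png')
grip(.35); st('open'); robot.servo_line([*KN,200],feed=200)
im=snap('side'); cv2.imwrite('pics/s1c.png',cv2.resize(im[130:260,230:400,::-1],None,fx=4,fy=4))
```

```text
t 8.6 tcp [469.5 117.5  70.2] F [ 3.6 -4.3  2.5] M [-1.02 -0.87  0.05] w 13.9 gf 30.0
 t 9.9 tcp [469.2 117.5  70.2] F [ 3.3 -4.7  3.3] M [-1.17 -0.77  0.03] w 13.6 gf 30.0
 t 11.1 tcp [468.9 117.4  70.2] F [ 2.1 -6.1  3.6] M [-1.16 -0.59 -0.6 ] w 13.8 gf 30.2
open t 11.6 tcp [468.2 118.9  69.9] F [0.2 0.4 0.4] M [-0.03 -0.14  0.01] w 32.1 gf 0.0
```

View pics/s1c.png

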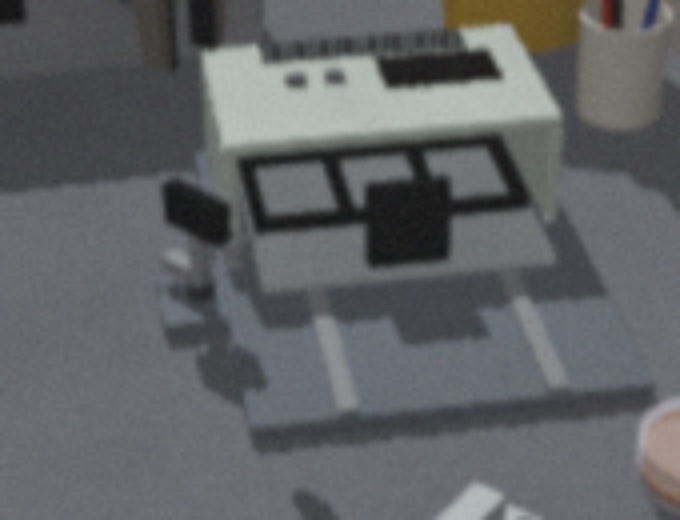

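The knob is freed: the bar is at crop (195,210) and the dog points away from the carriage, to the left. Next, the handle.

Run:
```python
from h import *
H=inc(0,-46); E=inc(0,-46-152)
m,k=best_yaw(H,62,[YAW]); a=YAW+k; print(H,E,m,k,best_yaw(E,62,[YAW]))
grip(.5,40); robot.movep([*H,200],down(a)); robot.servo_line([*H,64],feed=120); st('down'); grip(0,40); st('closed')
for y in (-30,-75,-115,-140,-149,-152):
    robot.servo_line([*inc(0,-46+y),64],feed=80); st(str(y))
```

```text
[619.06314123 113.56459188] [611.01091225 -38.22197409] 0.5238755334109626 3.141592653589793 (np.float64(0.7306378651909863), 3.141592653589793)
down t 15.0 tcp [619.5 113.9  64.9] F [-0.1 -0.7 -0.1] M [ 0.07 -0.14  0.05] w 46.4 gf 0.0
closed t 15.6 tcp [619.1 112.4  64.1] F [-2.3 -4.6  3. ] M [-0.92  0.19 -0.06] w 13.9 gf 40.0
-30 t 16.1 tcp [617.5  82.8  64.1] F [-1.2 -1.6  2.2] M [-0.47  0.05 -0.06] w 13.9 gf 40.0
-75 t 16.8 tcp [615.   37.6  64.1] F [-2.4 -1.7  4.5] M [-0.33  0.29 -0.04] w 13.4 gf 40.0
-115 t 17.5 tcp [612.7  -3.7  64.1] F [-3.4 -2.4  6.1] M [-0.25  0.46 -0.04] w 13.6 gf 40.0
-140 t 17.9 tcp [611.2 -29.1  64.1] F [-3.  -1.6  5.8] M [-0.25  0.57 -0.01] w 13.7 gf 40.0
-149 t 18.2 tcp [610.8 -37.4  64.1] F [-3.8 -1.   5.7] M [-0.06  0.58 -0.02] w 13.9 gf 40.0
-152 t 18.5 tcp [610.8 -37.4  64.1] F [-0.8  5.7  2.3] M [ 1.07  0.2  -0.13] w 13.7 gf 40.0
```

Run:
```python
from h import *
grip(.5); p=robot.observe()['tcp_pos']; robot.servo_line([p[0],p[1],230],feed=250); robot.movep([460,-150,300],down(np.pi+YAW))
for c in('top','side'):
    im=snap(c)
    for n in('pocket1','carriage_handle','clamp_grip'):
        for d in viewer.pinpoint(n,c): w=toW(c,d['at']); print(c,n,w.round(1),round(d['confidence'],2))
    if c=='top': cv2.imwrite('pics/t2.png',cv2.resize(im[115:225,210:350,::-1],None,fx=5,fy=5,interpolation=2))
for y in(98,101,104): print([(inc(x,-198+y)).round(1).tolist() for x in(-66,0,66)])
for n in ((570,-207),(426,-391)):
    x,e,cs=findblock(np.array(n)); print(x.round(3),round(e,3),cs)
st()
```

```text
top pocket1 [682.6  61.4  18.6] 0.9
top pocket1 [546.3  70.6  22.3] 0.86
top pocket1 [616.2  69.4  19.7] 0.55
top carriage_handle [611.2 -34.9  93.2] 0.82
top carriage_handle [ 5.716e+02 -2.100e+02  5.000e-01] 0.51
top carriage_handle [549.1  69.6  23.6] 0.33
top clamp_grip [471.4 117.7  81.9] 0.62
side pocket1 [679.5  64.7  21.7] 0.58
side pocket1 [621.4  71.2  18. ] 0.57
side pocket1 [ 565.4 -205.6    3.5] 0.42
side carriage_handle [606.9 -36.   86. ] 0.7
side clamp_grip [466.8 121.3  79.3] 0.84
[[550.3, 63.1], [616.2, 59.6], [682.1, 56.1]]
[[550.5, 66.1], [616.4, 62.6], [682.3, 59.1]]
[[550.6, 69.1], [616.5, 65.6], [682.4, 62.1]]
[ 572.402 -203.783    2.196] 0.253 ['top', 'side']
[ 4.27415e+02 -3.90930e+02  3.65000e-01] 0.104 ['top', 'side']
 t 21.5 tcp [ 460.  -150.1  300. ] F [0.2 0.8 0.6] M [ 0.03 -0.13  0.04] w 46.2 gf 0.0
```

View pics/t2.png

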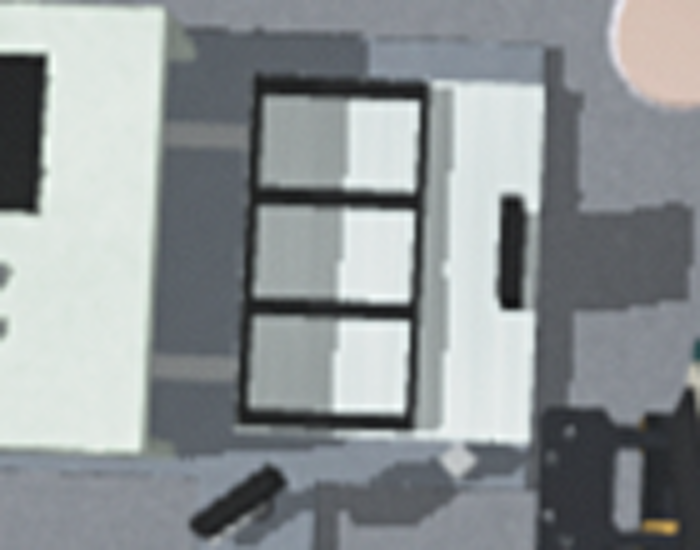

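Run:
```python
from h import *
ms={}
robot.movep([430,-250,300],down(np.pi+YAW))
for c in('top','side'):
    im=snap(c); dark=(im.max(2)<75).astype(np.uint8)
    roi=hullmask([c],[616.5,66,YAW],[box(112,62,18,36)],0,1)[0]
    dark&=roi
    n,l,s,_=cv2.connectedComponentsWithStats(dark,connectivity=8); i=1+s[1:,4].argmax(); print(c,s[i])
    v,u=np.nonzero(l==i); m=np.zeros((400,640),np.uint8); cv2.fillConvexPoly(m,cv2.convexHull(np.c_[u,v].astype(np.int32)),1); ms[c]=m>0
for w in(4,6,8):
  for cs in(['top'],['side'],['top','side']):
    p=[616.5,66,YAW]; 
    M={c:ms[c] for c in cs}
    x,e=fit(M,p,[box(94+w,47+w,20,34)]); print(w,cs,x.round(3),round(e,3))
x,e,cs=findblock(np.array([570,-207])); print(x.round(3),round(e,3),cs)
```

```text
top [257 130  39  71 579]
side [ 292  185   87   34 1275]
4 ['top'] [ 6.16539e+02  6.86670e+01 -5.60000e-02] 0.066
4 ['side'] [ 6.16975e+02  6.84370e+01 -4.20000e-02] 0.239
4 ['top', 'side'] [ 6.15796e+02  6.84810e+01 -5.40000e-02] 0.151
6 ['top'] [ 6.17072e+02  6.84590e+01 -6.20000e-02] 0.046
6 ['side'] [ 6.14229e+02  7.16350e+01 -2.60000e-02] 0.203
6 ['top', 'side'] [ 6.17346e+02  6.88080e+01 -5.70000e-02] 0.125
8 ['top'] [ 6.17282e+02  6.83040e+01 -6.20000e-02] 0.06
8 ['side'] [ 6.16178e+02  7.14620e+01 -4.50000e-02] 0.166
8 ['top', 'side'] [ 6.16898e+02  7.04610e+01 -5.40000e-02] 0.115
[ 571.681 -205.674    2.304] 0.1 ['top', 'side']
```

```bash
cat >> h.py <<'E'
PYAW=-0.055; PC=np.array([616.7,68.2])
def pocket(i,dx=0,dy=0):
    c,s=np.cos(PYAW),np.sin(PYAW); x=66*(i-1)+dx; return PC+np.array([c*x-s*dy,s*x+c*dy])
def pick(b):
    m,k=best_yaw(b,38,[b[2]+np.pi/2]); a=b[2]+np.pi/2+k
    grip(.55,45); robot.movep([b[0],b[1],160],down(a)); robot.servo_line([b[0],b[1],38],feed=130); st('down')
    grip(0,45); s=st('closed'); return s
def over(i,z=150):
    p=pocket(i); m,k=best_yaw(p,60,[PYAW+np.pi/2]); robot.movep([*p,z],down(PYAW+np.pi/2+k)); return PYAW+np.pi/2+k
E
python3 - <<'E'
from h import *
b=[571.7,-205.5,2.29]
pick(b); p=robot.observe()['tcp_pos']; robot.servo_line([b[0],b[1],160],feed=120); st('lift')
over(2,160); st('over')
im=snap('side'); cv2.imwrite('pics/s3.png',cv2.resize(im[60:260,230:430,::-1],None,fx=3,fy=3))
E
```

```text
down t 25.8 tcp [ 572.4 -205.6   38.8] F [0.3 0.1 0.7] M [ 0.   -0.07  0.01] w 50.4 gf 0.0
closed t 26.3 tcp [ 571.8 -205.5   38.3] F [-0.7  0.7  2.5] M [0.02 0.18 0.03] w 21.8 gf 44.9
lift t 27.5 tcp [ 571.  -205.4  159. ] F [-0.4 -0.  -4.5] M [-0.06  0.02  0.06] w 21.6 gf 44.9
over t 28.6 tcp [682.6  61.5 159.5] F [ 0.3 -0.2 -4.9] M [-0.1  -0.08  0.03] w 21.5 gf 44.9
```

View pics/s3.png

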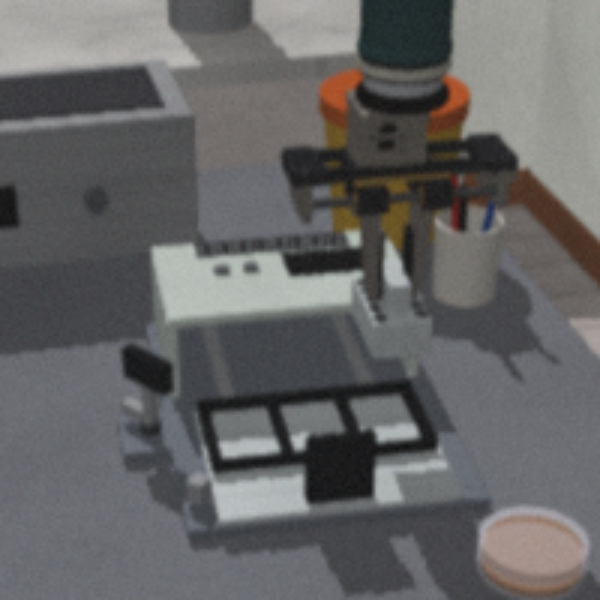

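The block hangs level in the gripper at crop (395,310), above pocket2. Now lower it with force checks.

```bash
cat >> h.py <<'E'
def insert(i,zseat=58.3,off=(0,0)):
    """lower step by step; on early contact back up and try spiral offsets"""
    grid=[(0,0)]+[(x,y) for r in(1.5,3) for x,y in((r,0),(-r,0),(0,r),(0,-r),(r,r),(-r,r),(r,-r),(-r,-r))]
    s=robot.observe(); 
    for g in grid:
        dx,dy=g[0]+off[0],g[1]+off[1]; p=pocket(i,dx,dy)
        robot.servo_line([*p,78],feed=60); robot.hold(.2); f0=robot.observe()['contact_force'][2]
        for z in np.arange(74,zseat-2.1,-1.5):
            robot.servo_line([*p,z],feed=25); s=robot.observe(); f=s['contact_force']
            if f[2]-f0>7: break
        d=s['tcp_pos'][2]-zseat; print('try',g,'dz',round(d,1),'F',np.round(f,1))
        if d<2.5: return True,(dx,dy)
    return False,None
E
python3 - <<'E'
from h import *
print(insert(2)); st()
E
```

```text
try (0, 0) dz 0.1 F [-1.9 -0.5  1.7]
(True, (0, 0))
 t 33.5 tcp [682.8  64.6  58.4] F [-1.9 -0.5  1.7] M [-0.15  0.47 -0.02] w 21.7 gf 44.9
```

Run:
```python
from h import *
grip(.42); st('rel'); p=robot.observe()['tcp_pos']; robot.servo_line([*pocket(2),170],feed=150)
robot.movep([430,-200,300],down(np.pi/2))
x,e,cs=findblock(np.array([427,-391])); print('B',x.round(3),round(e,3),cs)
x2,e,cs=findblock(pocket(2),20); print('A',x2.round(3),round(e,3),cs,pocket(2).round(1))
if abs(x[0]-427)<12 and abs(x[1]+391)<12:
    b=[x[0],x[1],x[2]]; pick(b); robot.servo_line([b[0],b[1],160],feed=120); st('lift'); over(0,160); st('over')
    im=snap('side'); cv2.imwrite('pics/s4.png',cv2.resize(im[80:240,230:430,::-1],None,fx=3,fy=3))
```

```text
rel t 33.9 tcp [682.8  64.6  57.5] F [0.3 0.6 0.1] M [ 0.02 -0.08 -0.03] w 38.6 gf 0.0
B [ 427. -391.    0.] nan []
A [ 6.83675e+02  6.37540e+01 -4.80000e-02] 0.162 ['top', 'side'] [682.6  64.6]
down t 39.0 tcp [ 427.7 -391.3   38.9] F [-0.  -0.2  1. ] M [-0.01 -0.07  0.03] w 50.6 gf 0.0
closed t 39.9 tcp [ 427. -391.   38.] F [ 0.1 -0.5  0.5] M [-0.01 -0.07 -0.02] w 0.6 gf 0.0
lift t 41.0 tcp [ 426.5 -390.7  159.2] F [-0.3  0.  -0.5] M [-0.04 -0.09  0.06] w 0.4 gf 0.0
over t 42.8 tcp [551.1  70.4 159.8] F [-0.6  0.   1. ] M [-0.03 -0.06 -0.01] w 0.2 gf 0.0h.py:56: RuntimeWarning: invalid value encountered in scalar divide
  return x,r.fun/len(cams)
```

View pics/s4.png

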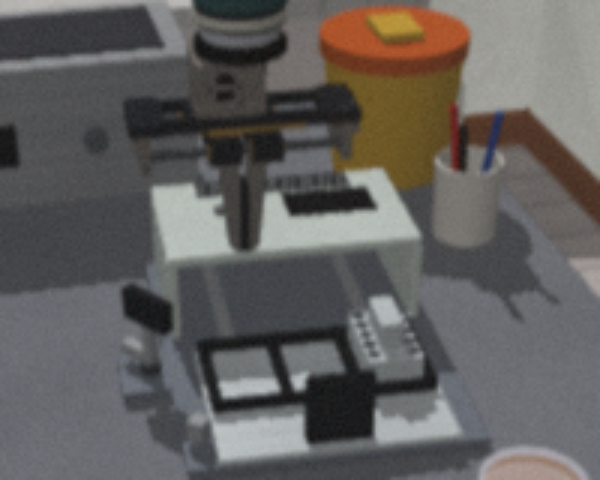

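Block A is seated in pocket2 at crop (385,345). My check didn't handle an empty detection, so the pick closed on air: the second block has been moved. I'll locate it again.

Run:
```python
from h import *
for c in('top','side'):
    im=snap(c)
    for n in('block1','tube_rack','jar'): 
        for d in viewer.pinpoint(n,c): w=toW(c,d['at']); print(c,n,w.round(1),proj(c,w).round(),round(d['confidence'],2))
    if c=='side': cv2.imwrite('pics/s5.png',cv2.resize(im[250:400,200:420,::-1],None,fx=3,fy=3))
st()
```

```text
top block1 [682.7  59.2  23.4] [279. 143.] 0.92
top block1 [ 289.4 -385.5    1.1] [431. 274.] 0.85
top block1 [ 439.  -340.3   -2.1] [414. 223.] 0.59
top tube_rack [ 568.6 -361.1    2. ] [420. 180.] 0.66
top jar [ 505.7 -296.     1.5] [399. 201.] 0.73
side block1 [ 291.5 -382.     0.9] [229. 364.] 0.94
side block1 [ 437.3 -340.5    2.8] [300. 332.] 0.83
side block1 [677.8  61.8  23.4] [357. 201.] 0.65
side block1 [ 6.211e+02  1.664e+02 -5.000e-01] [328. 191.] 0.56
side tube_rack [ 570.7 -364.6   -1.1] [367. 331.] 0.78
side jar [ 500.9 -292.1    1.3] [325. 310.] 0.56
 t 43.2 tcp [550.8  71.6 160. ] F [-0.7 -0.4 -0.2] M [-0.02 -0.13 -0.01] w 0.1 gf 0.0
```

View pics/s5.png

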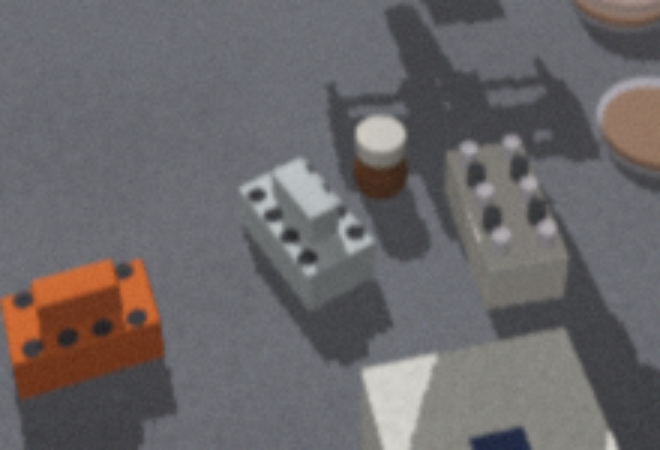

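The silver block is now at about (438,-340), crop (310,235), and the jar beside it is 80 mm away. I fit it and pick with a narrower opening.

```bash
sed -i 's/grip(.55,45)/grip(.45,45)/' h.py
python3 - <<'E'
from h import *
x,e,cs=findblock(np.array([438,-340.4])); print('B',x.round(3),round(e,3),cs)
if len(cs)==2 and e<.2:
    b=list(x); s=pick(b)
    if s['grip_width']*92>18:
        robot.servo_line([b[0],b[1],160],feed=120); st('lift'); over(0,160); st('over')
        snap('side'); im=snap('side'); cv2.imwrite('pics/s6.png',cv2.resize(im[80:240,230:430,::-1],None,fx=3,fy=3))
E
```

```text
B [ 4.40992e+02 -3.41739e+02  3.59000e-01] 0.062 ['top', 'side']
down t 46.9 tcp [ 441.6 -342.    38.7] F [-0.3  0.8  0.7] M [-0.   -0.12  0.03] w 41.6 gf 0.0
closed t 47.3 tcp [ 441.1 -342.1   38.5] F [-1.1 -0.6  3.8] M [-0.05  0.04 -0.03] w 21.7 gf 45.0
lift t 48.5 tcp [ 440.4 -341.5  159.2] F [-0.4 -0.4 -2.8] M [-0.02 -0.08 -0.01] w 21.8 gf 45.0
over t 50.0 tcp [551.   70.4 159.7] F [ 0.4 -1.  -3.9] M [-0.03 -0.12 -0.01] w 21.9 gf 45.0
```

Run:
```python
from h import *
r=insert(0); print(r); s=st()
if r[0]:
    grip(.42); st('rel'); robot.servo_line([*pocket(0),170],feed=150); robot.movep([430,-200,300],down(np.pi/2))
    for i in(0,2):
        x,e,cs=findblock(pocket(i),20); print(i,x.round(3),round(e,3),cs,pocket(i).round(1))
im=snap('side'); cv2.imwrite('pics/s7.png',cv2.resize(im[130:270,230:430,::-1],None,fx=3.5,fy=3.5))
```

```text
try (0, 0) dz 0.2 F [-2.9 -0.6  6.3]
(True, (0, 0))
 t 54.9 tcp [551.   72.1  58.5] F [-2.9 -0.6  6.3] M [-0.15  0.54 -0.05] w 21.6 gf 45.0
rel t 55.3 tcp [550.9  71.8  57.5] F [-1.   1.  -0.4] M [-0.07 -0.06 -0.03] w 38.7 gf 0.0
0 [ 5.50827e+02  7.32110e+01 -3.40000e-02] 0.142 ['top', 'side'] [550.8  71.8]
2 [ 6.83766e+02  6.45230e+01 -6.50000e-02] 0.133 ['top', 'side'] [682.6  64.6]
```

View pics/s7.png

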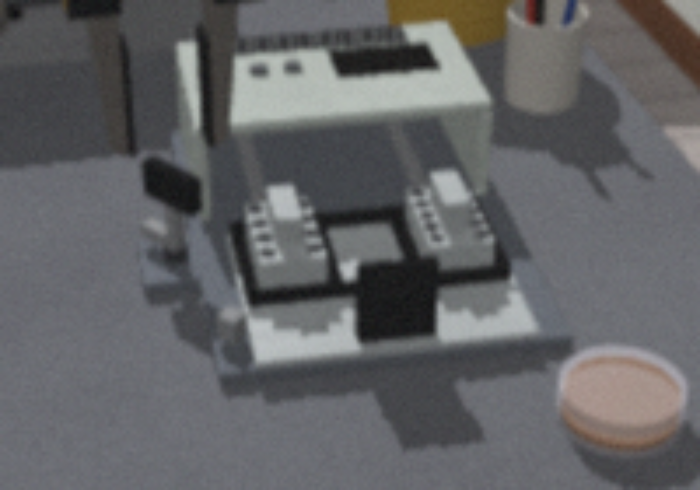

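Both blocks sit level in pocket0 at crop (285,240) and pocket2 at (450,220). Now push the carriage home and lock it.

Run:
```python
from h import *
E=np.array([610.9,-37.6]); k=np.pi
grip(.5,45); robot.movep([*E,200],down(YAW+k)); robot.servo_line([*E,64],feed=120); st('down'); grip(0,45); st('closed')
d=inc(0,1)-O
for y in (35,75,115,140,148,151,153):
    robot.servo_line([*(E+d*y),64],feed=70); s=st(str(y))
    if y>=148 and s['contact_force'][1]<-7: break
print('travel',(s['tcp_pos'][:2]-E)@d)
grip(.5); p=robot.observe()['tcp_pos']; robot.servo_line([p[0],p[1],220],feed=200)
im=snap('side'); cv2.imwrite('pics/s8.png',cv2.resize(im[130:250,230:400,::-1],None,fx=4,fy=4))
for d_ in viewer.pinpoint('clamp_grip','side'): print(toW('side',d_['at']).round(1),round(d_['confidence'],2))
```

```text
down t 60.5 tcp [611.5 -37.4  64.8] F [-0.3  0.1  0.8] M [ 0.01 -0.21  0.05] w 46.1 gf 0.0
closed t 61.1 tcp [611.  -37.4  64.1] F [0.4 0.4 0.2] M [ 0.18 -0.12 -0.14] w 13.4 gf 45.0
35 t 61.8 tcp [613.   -1.4  64.2] F [0.6 2.1 1.1] M [ 0.38 -0.32 -0.15] w 13.5 gf 45.0
75 t 62.5 tcp [615.2  38.1  64.1] F [2.2 2.3 1.3] M [ 0.41 -0.65 -0.11] w 13.4 gf 45.0
115 t 63.2 tcp [617.4  77.9  64.1] F [3.7 2.  1.1] M [ 0.36 -0.97 -0.11] w 13.5 gf 45.0
140 t 63.7 tcp [618.8 102.9  64.1] F [4.6 1.7 1.1] M [ 0.35 -1.18 -0.1 ] w 13.8 gf 45.0
148 t 64.0 tcp [619.3 110.7  64.1] F [4.8 1.3 1.2] M [ 0.43 -1.22 -0.16] w 13.5 gf 45.0
151 t 64.3 tcp [619.4 112.4  64.1] F [ 3.3 -2.6  4.2] M [-0.37 -1.13 -0.13] w 13.7 gf 45.0
153 t 64.5 tcp [619.3 112.4  64.1] F [ 1.3 -6.3  7.3] M [-1.26 -0.72 -0.02] w 14.0 gf 45.0
travel 150.18869959857963
[467.3 122.8  79.7] 0.72
[556.9 221.7  18.5] 0.18
[ 715.3 -291.8   -1.8] 0.16
```

View pics/s8.png

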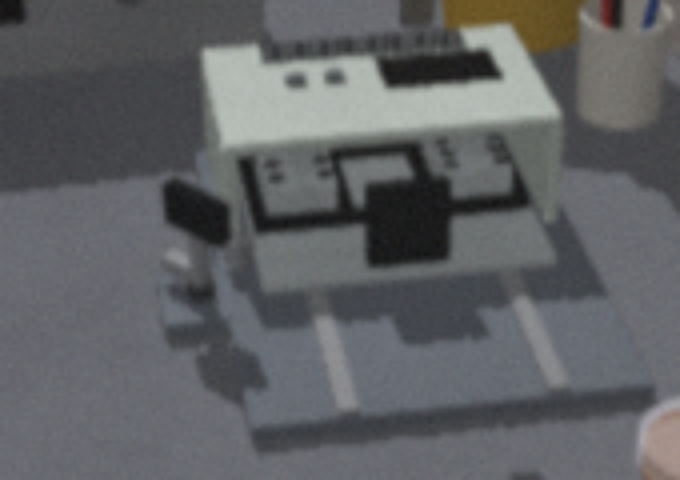

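The carriage is home after 150 mm of travel, with the blocks under the hood. Now lock.

Run:
```python
from h import *
K=np.array([469,117.8]); a=np.pi/4+YAW
grip(.38,35); robot.movep([*K,200],down(a+1.44)); robot.servo_line([*K,70],feed=120); st('down'); grip(0,35); st('closed')
for a0,a1 in((1.44,.95),(.95,.45),(.45,0),(0,-.04)):
    turn(K,70,a+a0,a+a1,4); st(a1)
grip(.4); st('open'); robot.servo_line([*K,200],feed=200); robot.movep([460,-150,300],down(YAW))
im=snap('top'); cv2.imwrite('pics/t9.png',cv2.resize(im[110:230,190:340,::-1],None,fx=4,fy=4))
im=snap('side'); cv2.imwrite('pics/s9.png',cv2.resize(im[130:250,230:400,::-1],None,fx=4,fy=4))
st()
```

```text
down t 68.6 tcp [469.5 118.1  70.6] F [0.6 0.3 0.1] M [-0.05 -0.14 -0.01] w 34.6 gf 0.0
closed t 69.1 tcp [468.9 117.5  70.3] F [-2.  -1.9  5.4] M [-0.42  0.33 -0.01] w 14.1 gf 35.0
0.95 t 70.2 tcp [469.3 117.6  70.3] F [-0.8 -2.2  6.7] M [-0.51  0.3  -0.04] w 13.5 gf 35.0
0.45 t 71.3 tcp [469.6 117.6  70.3] F [-0.7 -2.3  6.4] M [-0.54  0.04 -0.01] w 13.7 gf 35.0
0 t 72.3 tcp [469.9 117.4  70.3] F [ 0.4 -3.2  6.3] M [-0.64 -0.   -0.1 ] w 13.9 gf 35.0
-0.04 t 73.3 tcp [469.9 117.4  70.3] F [ 0.5 -3.3  5.9] M [-0.72 -0.08  0.57] w 13.8 gf 35.2
open t 73.9 tcp [468.9 117.9  69.9] F [1.3 0.4 0.2] M [-0.01 -0.01 -0.05] w 36.6 gf 0.0
 t 75.9 tcp [ 460.1 -148.1  299.4] F [0.2 0.2 0.9] M [ 0.   -0.06  0.07] w 36.7 gf 0.0
```

View pics/t9.png

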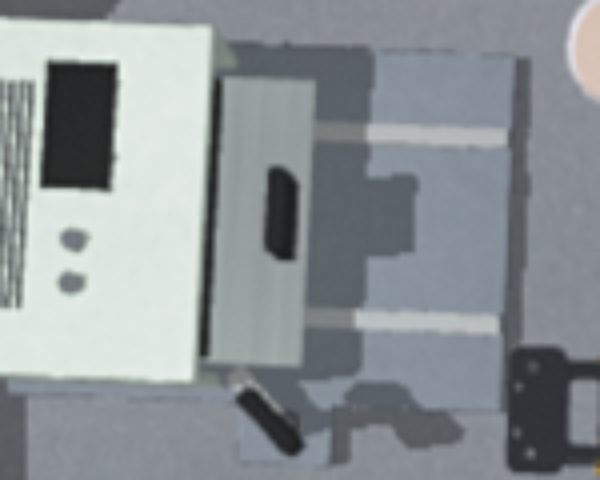

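View pics/s9.png

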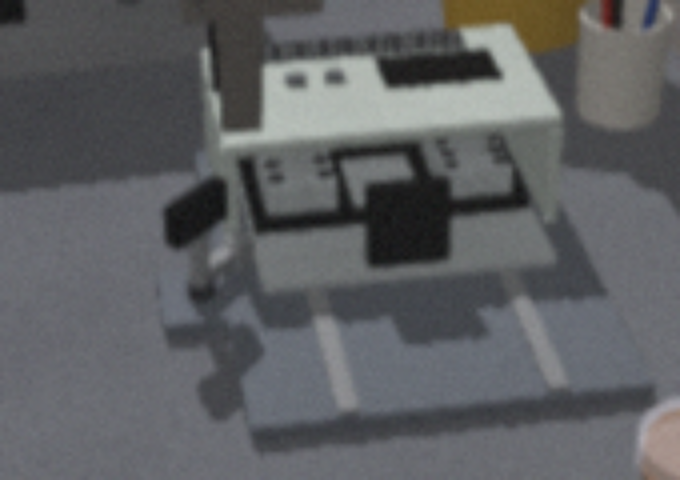

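The knob is locked: the wrist torque showed it reach its stop, and the bar at top crop (268,420) is back at its starting angle. The carriage is home with both blocks seated, and the arm is clear.

```bash
python3 -c "
from h import *
print(robot.job_done())"
```

```text
the job is handed in; nothing more can be done
None
```

I handed the job in at about 76 s: both aluminium blocks on the bench (I saw no third) are seated in pocket0 and pocket2, the carriage is fully home, the clamp knob is turned back to its stop, and the arm never touched the bystanders; the hand-in call returned no verdict.

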